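# Third hand: hold a pen rest against the sprung fence

## Task

Pick up the taller of the two notched wooden pen rests, stand it upright on the bed of the assembly jig in front of the metal fence, between the fence's two small lugs and with a broad face square against the fence, and push the fence back with it until the fence's pointer stands between the two brass pins of the gauge, never beyond the far pin. Keep the rest in the gripper and keep pressing steadily so that someone can screw it on: the program finishes while still holding it there, without letting go. Leave the lower rest and the other things on the table where they are.

Things in the scene. Friction and masses are not known exactly. Their poses are not given: they have to be found in the camera images.
- rest_tall: the taller pen rest: upright wooden block 36 (x) x 44 (y) x 64 mm high, about 85 g, with a notch 20 mm wide, 14 deep along x over the middle of its top, leaving two 12 mm horns. Broad faces (44 wide, two pilot holes low down) look along +x and -x; either may face the fence. Origin at the centre of its underside, z up. Grip across the 44 mm (y) or the 36 mm
- rest_low: the lower pen rest, to be left alone: same footprint and notch, but only 42 mm high. Origin at the centre of its underside. The two rests may stand in either place
- jig: assembly jig fixed to the table, front towards its -x. Plywood bed 210 (x) x 150 (y) x 8 mm thick, origin at the centre of its underside; the rest stands on the bed's top, 8 mm up. The sprung fence slides along +x; behind it a fixed wooden block, 36 mm above the table, x = 77 to 93 mm. Free bed before the fence: x = -105 to +11 mm. Gauge strip with two brass pins along y = -71 mm
- fence_plate: sprung aluminium fence, 104 mm wide (y), 10 thick, 1 to 26 mm above the bed. Origin on its front face, mid width, level with the bed's top; x = pushing direction. At joint 0 it is 20 mm ahead (x) of the jig's origin. Two lugs stand 8.5 mm out of the face at y = +-33 mm, 58 mm clear between, tops 17 mm above the bed. A rest against it has its origin at x = -18, y = 0, z = 0 mm here
- fence (a joint): travel of the fence in m, along the jig's +x, 0 at rest and 0.028 at the stop. Spring: 2 N at 0 plus 0.4 N per mm. The pointer is at the near pin at 0.008 (5.2 N) and at the far pin at 0.020 (10 N); halfway is 0.014 (7.6 N)
- fence_pointer (a point): tip of the thin dark pointer on the right-hand end of the fence, moves with the fence
- near_pin (a point): top of the brass pin nearer the robot, 3 mm thick, 40 mm above the table; the pointer is 8 mm (along the jig's x) before it at rest
- far_pin (a point): top of the brass pin farther from the robot, 12 mm behind the near pin
- ink_bottle: small stoppered ink bottle, 35x35x50 mm; a bystander, origin at the centre of its underside
- loupe: black loupe, 36 mm across, 34 mm high; a bystander, origin at the centre of its underside
- eraser: eraser in a card sleeve, 21x50x11 mm; a bystander, origin at the centre of its underside
- spare_pen: fountain pen lying on the table, 17x128x13 mm; a bystander, origin at the centre of its underside
- blower: rubber-bulb-shaped dust blower standing upright, 50 mm across, 104 mm high; a bystander, origin at the centre of its underside
- graver: hand graver with a mushroom handle, lying, 24x111x24 mm; a bystander, origin at the centre of its underside
- vial: small capped vial standing upright, 25 mm across, 50 mm high; a bystander, origin at the centre of its underside

How it is judged (in metres and radians):
On the way, in this order (a step that is already met when the one before it is completed fails the run):
1. the tall rest is lifted clear of table and jig in the gripper, fence not yet pushed (height (world z) of rest_tall above 0.015 m and contact force between the fingers and rest_tall above 2 N and value of joint fence below 0.004 m), for 0.2 s.
2. the tall rest, gripped, stands on the bed between the lugs, square to the fence, and presses it back so that the pointer is between the pins (value of joint fence between 0.008 and 0.02 m and contact force between rest_tall and fence_plate between 3.5 and 12.5 N and y of rest_tall in the frame of fence_plate between -0.009 and 0.009 m and x of rest_tall in the frame of fence_plate between -0.024 and -0.012 m and z of rest_tall in the frame of fence_plate between -0.003 and 0.005 m and angle between rest_tall's own z axis and vertical below 0.1 rad and angle between the x axis of rest_tall and the x axis of fence_plate, either way round below 0.1 rad and contact force between the fingers and rest_tall above 2 N and contact force between the fingers and fence_plate below 0.5 N), for 1 s.
At the end, for the whole second after the job is handed in: For the last second the tall rest is gripped and still, on the bed (5 mm), upright and square to the fence (0.1 rad), within 9 mm of mid fence, pressing it with 3.5 to 12.5 N, joint fence 0.008 to 0.020; fingers off the fence; low rest within 20 mm of its place (all of step 2 and linear speed of rest_tall below 0.01 m/s and velocity of joint fence between -0.005 and 0.005 m/s and distance of rest_low from where it was at the start of the episode below 0.02 m); the arm keeps its last pose, push and grip.
It fails at once if the fence is pushed well beyond the far pin (value of joint fence above 0.023 m).
It fails at once if the low rest is moved more than 20 mm (distance of rest_low from where it was at the start of the episode above 0.02 m).
It fails at once if another thing on the table is moved more than 30 mm (distance of any of ink_bottle, loupe, eraser, spare_pen, blower, graver, vial from where it was at the start of the episode above 0.03 m).
It also fails if it takes over 40 s, if anything falls off the work surface, if the arm or the gripper's body presses on something with over 40 N, if the wrist force passes 120 N, or if a joint passes its speed limit or range.

## Robot

A 6-joint arm with a two-finger parallel gripper is mounted at the origin on a cart in front of the work surface, level with it; the furniture and walls round the work are solid. World frame = base frame: x ahead of the robot, y to its left, z up, the work surface at z = 0. Lengths are in m, angles in degrees, forces in N, time in s.
With the tool pointing down it reaches from about 0.3 to 0.75 m from the base axis. Payload 8.5 kg.
Tool frame: the origin (TCP) lies at the very end of the fingers, on their centre line; the grasp point (between the pads) lies 19 mm behind it; z points along the fingers, y is the line along which they close (so a half turn about z gives the same grasp; the last joint's range is limited). The gripper opens to 85 mm and grips with 20 to 120 N. Pads are 22 mm wide; open, the fingers measure 114 mm over their backs; the gripper's body (76 mm by 85 mm) begins 54 mm behind the grasp point. The pads swing forward as they close: fully open they stand 13 mm farther back than shut.
Start: joints at [52.351, 21.807, 74.336, -0, 83.858, -12.336], TCP at [0.235, 0.497, 0.231] pointing down, gripper open.
Joint ranges: [-178.18, 178.18], [-50.72, 133.34], [12.68, 142.11], [-81.47, 261.47], [9.98, 163.14], [-165.26, 165.26]. Speed limits (degrees/s): [136.94, 136.94, 180, 180, 180, 180].

## Interface

Orientations are given as a 3x3 rotation matrix whose columns are the frame's x, y, z axes.
In Python, from rig import env, optics, spotter gives the robot as it stands.
- The arm moves only by the shell command python3 -m crank 'ROWS' [FORCE]. ROWS is JSON, one flat list of numbers, 5 for each row, row after row: the finger opening in cm, from 0 to 8.54, then the shift along the tool's x, y, z in cm, then the turn about the tool's z in rad. A call has exactly 8 rows; each row shifts and turns the commanded pose from where the row before left it, along the tool's axes as they then stand; what a row does not reach is not made up. A row lasts 1/12 s, in which the tool goes at most 41.7 mm and 7.16 degrees, less where a joint would pass 70% of its speed; a pose out of reach is approached as far as the arm can. A call is refused whole if a number of a shift passes 4.17 or a number of a turn 0.125, either way. A call with a gripper value outside its range is refused whole. The fingers move at their own pace and stop on an object; FORCE is the grip in N (left out, the last holds). Time passes only in rows, so rows that do not move let the fingers close, or fill a call up. It gives the time, the measured TCP pose, the force, the opening and the grip force at its end, in the units of the state.
- env.observe(): the state, without advancing time (a new reading comes with each control period).
- optics.get_image(name): name is "scene" or "top"; returns a dict with "color" (480x640x3 uint8, red, green, blue), "intrinsics" (3x3 intrinsics, pixels), "distortion" ([k1, k2, p1, p2, k3] as OpenCV has them; the pictures are not rectified), "pose" (4x4, takes a point from camera to world coordinates). Camera axes: x right, y up, looking along -z (the intrinsics and any distortion apply to the point x, -y, -z); pixel columns grow to the right and rows downward; lengths in m; the calibration is good to about 2 mm. A picture is of the moment at which its call begins. There is no depth.
- env.close_job(): hands the job in; it is judged then, once.
Trained networks look in a picture, given as the dict that the camera call returned (one of the last four; its "shot" number tells which), for a name from the list of things; names that differ only in an ending like _2 or _b are one class to them, and where a whole thing is asked for, a point or a joint stands for the part that bears it (a point fixed in the world has none). Each returns a list of dicts, best first, with "score" (0 to 1); they miss things now and then, are a little off and sometimes report something else, mostly with a low value. They report only what shows in the picture. A call takes as long as a camera call.
- spotter.look_for(picture, query): "at" ([column, row] as shares, 0 to 1, of the picture: columns of its width, rows of its height, amid what is visible of it).
The state is a dict: "time_s": time; "q": joint angles; "qvel": joint speeds; "joint_efforts": joint torques, N m; "position": TCP position; "tool_rot": TCP orientation; "ft_force": force on the tool from outside, world axes, zero at the start; "wrist_torque": the same for the moment, N m; "grip_width": finger opening in m; "gripper_force": force on a finger pad.
Only numpy, scipy, OpenCV 4.12 (cv2) and the standard library are available. Lean on these libraries where they do the work, as an engineer would, in place of code of your own. Each camera call takes 0.05 s, during which the arm holds its last target. There are 200 camera calls.

## Working session

There is one attempt and no reset: what is moved stays moved. The work goes in short steps, Python scripts to look and compute and a shell command to move; the robot and the scene stay as the last step left them, time stands still between calls to the robot, and variables do not carry over. Pictures are saved under pics/ and viewed, at most 10 in all, crops included, and the job is handed in when it is done.

```bash
mkdir -p pics; cat > h.py <<'E'
from rig import env, optics, spotter
import numpy as np, cv2
def save(p,n): cv2.imwrite('pics/'+n,p['color'][:,:,::-1])
def ray(p,uv):
    K=np.array(p['intrinsics']);d=np.array(p['distortion'])
    x,y=cv2.undistortPoints(np.array([[uv]],float),K,d)[0,0]
    T=np.array(p['pose']);return T[:3,3],T[:3,:3]@np.array([x,-y,-1.])
def at(p,uv,z):
    o,r=ray(p,uv);return o+r*(z-o[2])/r[2]
def proj(p,X):
    T=np.array(p['pose']);c=(np.atleast_2d(X)-T[:3,3])@T[:3,:3]
    c=c*[1,-1,-1]
    return cv2.projectPoints(c,np.zeros(3),np.zeros(3),np.array(p['intrinsics'],float),np.array(p['distortion'],float))[0][:,0]
E
python3 - <<'E'
from h import *
np.set_printoptions(precision=3,suppress=True)
for n in('top','scene'):
    p=optics.get_image(n);save(p,n+'0.png');print(n,np.array(p['pose']))
    for q in 'rest_tall rest_low jig fence_plate fence_pointer near_pin far_pin ink_bottle loupe eraser spare_pen blower graver vial'.split():
        print(q,[(round(d['score'],2),np.round(np.array(d['at'])*[640,480],0).tolist(), at(p,np.array(d['at'])*[640,480],.03)[:2].round(3).tolist()) for d in spotter.look_for(p,q)[:2]])
s=env.observe();print(s['tool_rot'],s['time_s'],s['ft_force'])
E
```

```text
top [[ 0.053  0.976 -0.213  0.279]
 [-0.999  0.051 -0.015  0.057]
 [-0.004  0.214  0.977  1.035]
 [ 0.     0.     0.     1.   ]]
rest_tall [(0.84, [476.0, 244.0], [0.506, -0.274])]
rest_low [(0.82, [415.0, 246.0], [0.495, -0.136])]
jig [(0.88, [304.0, 223.0], [0.534, 0.119])]
fence_plate [(0.56, [309.0, 207.0], [0.574, 0.111]), (0.23, [222.0, 317.0], [0.314, 0.286])]
fence_pointer [(0.57, [303.0, 207.0], [0.573, 0.123]), (0.33, [304.0, 224.0], [0.533, 0.119])]
near_pin [(0.72, [304.0, 221.0], [0.539, 0.12])]
far_pin [(0.69, [307.0, 221.0], [0.541, 0.113])]
ink_bottle [(0.62, [412.0, 293.0], [0.388, -0.129]), (0.61, [413.0, 245.0], [0.496, -0.13])]
loupe [(0.5, [376.0, 289.0], [0.392, -0.049])]
eraser [(0.64, [459.0, 305.0], [0.366, -0.234]), (0.23, [412.0, 293.0], [0.387, -0.13])]
spare_pen [(0.51, [467.0, 322.0], [0.33, -0.252])]
blower [(0.71, [185.0, 193.0], [0.594, 0.401]), (0.28, [465.0, 322.0], [0.329, -0.248])]
graver [(0.72, [218.0, 315.0], [0.317, 0.295])]
vial []
scene [[ 0.72   0.521 -0.458  0.016]
 [-0.694  0.539 -0.477 -0.448]
 [-0.001  0.662  0.75   0.856]
 [ 0.     0. 
[... 273 characters left out ...]
, 226.0], [0.566, 0.1])]
fence_pointer [(0.64, [328.0, 224.0], [0.563, 0.109]), (0.58, [267.0, 164.0], [0.604, 0.395])]
near_pin [(0.67, [319.0, 232.0], [0.53, 0.106])]
far_pin [(0.72, [319.0, 233.0], [0.528, 0.102])]
ink_bottle [(0.64, [346.0, 332.0], [0.378, -0.134])]
loupe [(0.79, [322.0, 308.0], [0.384, -0.057])]
eraser [(0.85, [380.0, 374.0], [0.36, -0.242]), (0.6, [320.0, 230.0], [0.536, 0.109])]
spare_pen [(0.58, [375.0, 399.0], [0.317, -0.269])]
blower [(0.16, [377.0, 380.0], [0.347, -0.247])]
graver [(0.45, [199.0, 241.0], [0.301, 0.283])]
vial [(0.52, [231.0, 203.0], [0.437, 0.338])]
[[-0.904  0.428  0.   ]
 [ 0.428  0.904  0.   ]
 [ 0.     0.    -1.   ]] 1.5 [-0.272 -0.433  0.288]
```

```bash
python3 - <<'E'
import cv2
a=cv2.imread('pics/top0.png');cv2.imwrite('pics/t1.png',cv2.resize(a[170:320,230:510],(784,420),interpolation=cv2.INTER_CUBIC))
a=cv2.imread('pics/scene0.png');cv2.imwrite('pics/s1.png',cv2.resize(a[170:370,230:490],(780,600),interpolation=cv2.INTER_CUBIC))
E
```

```text
(no output)
```

View pics/t1.png

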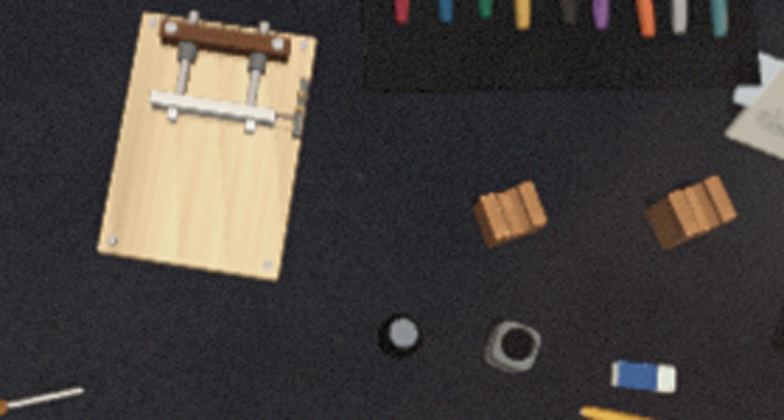

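View pics/s1.png

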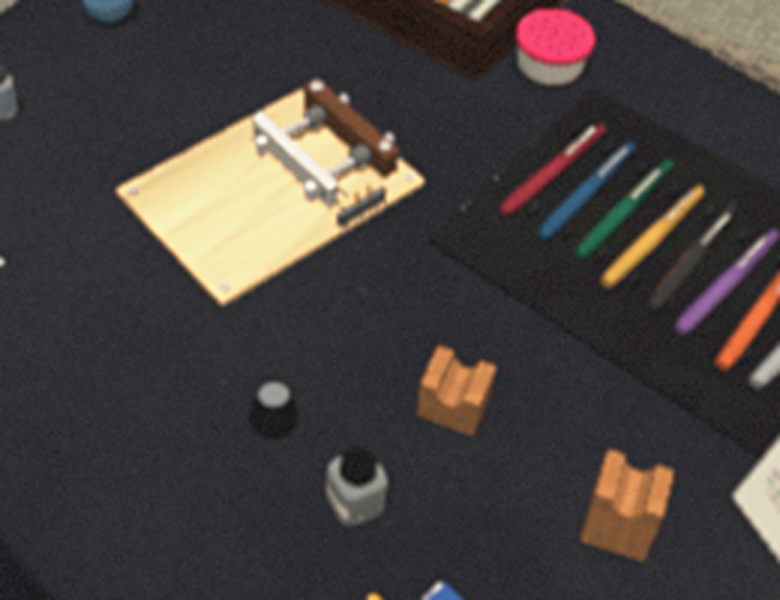

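The top crop shows the tall rest at (690,212), which is full-picture (476,246), and the low rest at (511,213). The jig's corners are at about (143,12), (316,38), (277,280) and (98,250). The scene crop confirms that the right-hand rest at (627,505) is the taller one, and shows the jig's corners at (117,190), (222,303) and (425,182).

```bash
cat > fit.py <<'E'
from h import *
from scipy.optimize import least_squares, minimize
def R(a): c,s=np.cos(a),np.sin(a); return np.array([[c,-s,0],[s,c,0],[0,0,1]])
def box(x,y,a,lx,ly,z0,z1):
    P=np.array([[i*lx/2,j*ly/2,z] for i in(-1,1) for j in(-1,1) for z in(z0,z1)]); return P@R(a).T+[x,y,0]
S=4
def sil(p,P,m,c):
    im=np.zeros_like(m); h=cv2.convexHull(((proj(p,P)-c)*S).astype(np.float32)).astype(int); cv2.fillConvexPoly(im,h,1); return im
def mask(p,c):
    a=p['color'][c[1]:c[1]+70,c[0]:c[0]+70].astype(np.float32);a=cv2.resize(a,None,fx=S,fy=S,interpolation=cv2.INTER_CUBIC)
    return ((a[...,0]-a[...,2])>25).astype(np.uint8)
def rest(ps,cs,h,x0):
    ms=[mask(p,c) for p,c in zip(ps,cs)]
    f=lambda v:sum((sil(p,box(*v[:2],v[2],.036,.044,0,h),m,np.array(c))!=m).sum()/m.sum() for p,c,m in zip(ps,cs,ms))
    b=min((minimize(f,[*x0,a],method='Nelder-Mead',options=dict(initial_simplex=[[*x0,a],[x0[0]+.012,x0[1],a],[x0[0],x0[1]+.012,a],[*x0,a+.3]])) for a in np.radians([-60,-30,0,30,60,90])),key=lambda r:r.fun)
    return b.x,b.fun
E
python3 - <<'E'
from fit import *
ps=[optics.get_image('top'),optics.get_image('scene')]
for n,h,x0,cs in(('tall',.064,(.506,-.275),[(441,209),(404,304)]),('low',.042,(.495,-.136),[(380,211),(345,266)])):
    x,f=rest(ps,cs,h,x0);print(n,x[:2].round(4),np.degrees(x[2]).round(1),round(f,3))
obs=[(0,np.array(c)/2.8+[230,170],k) for c,k in(((143,12),(1,1)),((316,38),(1,-1)),((277,280),(-1,-1)),((98,250),(-1,1)))]
obs+=[(1,np.array(c)/3+[230,170],k) for c,k in(((117,190),(-1,1)),((222,303),(-1,-1)),((425,182),(1,-1)))]
g=lambda v:np.concatenate([proj(ps[i],R(v[2])@[k[0]*.105,k[1]*.075,.008]+[v[0],v[1],0])[0]-c for i,c,k in obs])
r=least_squares(g,[.53,.12,0]);print('jig',r.x[:2].round(4),np.degrees(r.x[2]).round(2),r.fun.round(2))
v=r.x;print('fence face centre',R(v[2])@[.02,0,.03]+[v[0],v[1],0])
for i in(0,1):print([(c.tolist(),proj(ps[i],R(v[2])@[.02,s*.052,.034]+[v[0],v[1],0])) for s,c in((1,np.zeros(2)),(-1,np.zeros(2)))])
E
```

```text
tall [ 0.5007 -0.2749] 25.6 0.1
low [ 0.4947 -0.1301] 21.4 0.104
jig [0.546 0.119] -6.2 [ 0.33 -0.11  0.4   0.    0.45 -0.23 -0.05  0.14 -0.55 -0.2  -0.21 -0.19
 -0.25 -0.54]
fence face centre [0.56586742 0.11684438 0.03      ]
[([0.0, 0.0], array([[283.47878454, 206.12589381]])), ([0.0, 0.0], array([[328.15872213, 213.05226092]]))]
[([0.0, 0.0], array([[313.81585359, 209.21543337]])), ([0.0, 0.0], array([[339.59581848, 233.1488807 ]]))]
```

```bash
for i in 1; do python3 -m crank '[8.54,-2.38,-2.43,0,0, 8.54,-2.38,-2.43,0,0, 8.54,-2.38,-2.43,0,0, 8.54,-2.38,-2.43,0,0, 8.54,-2.38,-2.43,0,0, 8.54,-2.38,-2.43,0,0, 8.54,-2.38,-2.43,0,0, 8.54,-2.38,-2.43,0,0]'
python3 -m crank '[8.54,-2.38,-2.43,0,0, 8.54,-2.38,-2.43,0,0, 8.54,-2.38,-2.43,0,0, 8.54,-2.38,-2.43,0,0, 8.54,-2.38,-2.43,0,0, 8.54,-2.38,-2.43,0,0, 8.54,-2.38,-2.43,0,0, 8.54,-2.38,-2.43,0,0]'
python3 -m crank '[8.54,-2.38,-2.43,0,0, 8.54,-2.38,-2.43,0,0, 8.54,-2.38,-2.43,0,0, 8.54,-2.38,-2.43,0,0, 8.54,-2.38,-2.43,0,0, 8.54,-2.38,-2.43,0,0, 8.54,-2.38,-2.43,0,0, 8.54,-2.38,-2.43,0,0]'; done
python3 -m crank '[8.54,0,0,0,0.12, 8.54,0,0,0,0.12, 8.54,0,0,0,0.12, 8.54,0,0,0,0.12, 8.54,0,0,0,0.12, 8.54,0,0,0,0.12, 8.54,0,0,0,0.12, 8.54,0,0,0,0.12]'
python3 -m crank '[8.54,0,0,0,0.12, 8.54,0,0,0,0.12, 8.54,0,0,0,0.12, 8.54,0,0,0,0.12, 8.54,0,0,0,0.12, 8.54,0,0,0,0.12, 8.54,0,0,0,0.12, 8.54,0,0,0,0.12]'
```

```text
time_s: 2.27
position: [0.3243, 0.2386, 0.2315]
tool_rot: [[-0.904, 0.427, 0.001], [0.427, 0.904, 0.0], [-0.0, 0.0, -1.0]]
ft_force: [1.0, 1.0, -0.6]
grip_width: 0.0856
gripper_force: 0.0
time_s: 2.93
position: [0.4134, -0.0189, 0.2315]
tool_rot: [[-0.904, 0.428, 0.001], [0.428, 0.904, -0.0], [-0.001, 0.0, -1.0]]
ft_force: [1.1, 0.2, 0.7]
grip_width: 0.0853
gripper_force: 0.0
time_s: 3.6
position: [0.5024, -0.276, 0.2313]
tool_rot: [[-0.904, 0.428, 0.0], [0.428, 0.904, 0.0], [-0.0, 0.0, -1.0]]
ft_force: [-0.2, 0.3, 0.3]
grip_width: 0.0857
gripper_force: 0.0
time_s: 4.27
position: [0.5022, -0.2743, 0.2313]
tool_rot: [[-0.162, 0.987, -0.0], [0.987, 0.162, 0.0], [0.0, -0.0, -1.0]]
ft_force: [-0.8, -0.5, -0.4]
grip_width: 0.0855
gripper_force: 0.0
time_s: 4.93
position: [0.5021, -0.2743, 0.2313]
tool_rot: [[0.715, 0.699, -0.0], [0.699, -0.715, 0.0], [0.0, -0.0, -1.0]]
ft_force: [-0.2, -0.3, 0.4]
grip_width: 0.0854
gripper_force: 0.0
```

```bash
python3 -m crank '[8.54,0,0,0,0.11, 8.54,0,0,0,0.11, 8.54,0,0,0,0.108, 8.54,-0.15,0,2.5,0, 8.54,0,0,2.5,0, 8.54,0,0,2.5,0, 8.54,0,0,2.5,0, 8.54,0,0,2,0]' && python3 - <<'E'
from fit import *
p=optics.get_image('top');q=optics.get_image('scene')
a=cv2.resize(p['color'][190:300,420:530],(440,440),interpolation=3);b=cv2.resize(q['color'][270:380,390:480],(360,440),interpolation=3)
cv2.imwrite('pics/g1.png',np.hstack([a,b])[:,:,::-1])
E
```

```text
time_s: 5.6
position: [0.5004, -0.2746, 0.1096]
tool_rot: [[0.9, 0.437, -0.001], [0.437, -0.9, 0.001], [-0.001, -0.001, -1.0]]
ft_force: [0.0, 0.2, -0.5]
grip_width: 0.0852
gripper_force: 0.0
```

View pics/g1.png

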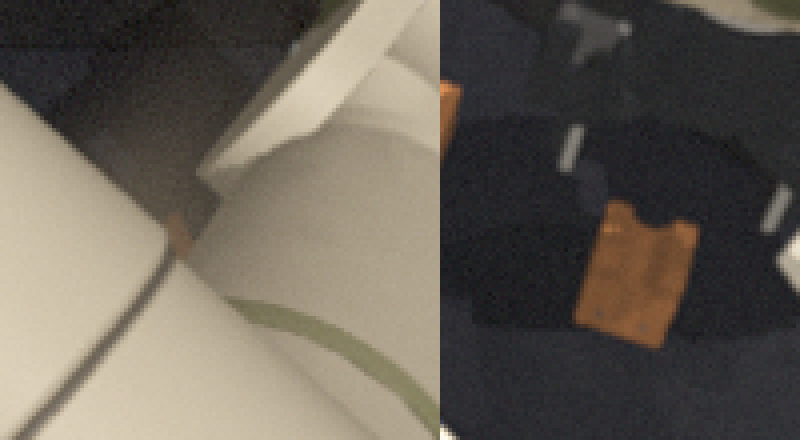

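The picture shows the finger pads, at (570,150) and (775,210), straddling the rest at (640,275). I'll descend and close.

```bash
python3 -m crank '[8.54,0,0,1.5,0, 8.54,0,0,1.5,0, 8.54,0,0,1.5,0, 8.54,0,0,1.5,0, 8.54,0,0,1.5,0, 8.54,0,0,1,0, 8.54,0,0,0,0, 4,0,0,0,0]' 80
python3 -m crank '[3,0,0,0,0, 3,0,0,0,0, 3,0,0,0,0, 3,0,0,0,0, 3,0,0,0,0, 3,0,0,0,0, 3,0,0,0,0, 3,0,0,0,0]' 80
```

```text
time_s: 6.37
position: [0.5012, -0.2752, 0.0271]
tool_rot: [[0.9, 0.437, 0.001], [0.437, -0.9, -0.0], [0.0, 0.001, -1.0]]
ft_force: [0.1, -1.7, 0.5]
grip_width: 0.0752
gripper_force: 0.0
time_s: 7.03
position: [0.5014, -0.2754, 0.0275]
tool_rot: [[0.9, 0.437, 0.002], [0.437, -0.9, -0.002], [0.001, 0.002, -1.0]]
ft_force: [0.9, -0.1, 6.1]
grip_width: 0.043
gripper_force: 81.6
```

```bash
python3 -m crank '[3,0,0,-0.5,0, 3,0,0,-1.5,0, 3,0,0,-2,0, 3,0,0,-2,0, 3,0,0,-1.5,0, 3,0,0,-0.5,0, 3,0,0,0,0, 3,0,0,0,0]' 80
python3 -m crank '[3,0.6,-1.1,0,0, 3,1.2,-2.2,0,0, 3,1.4,-2.5,0,0, 3,1.4,-2.5,0,0, 3,1.4,-2.5,0,0, 3,1.4,-2.5,0,0, 3,1.4,-2.5,0,0, 3,1.4,-2.5,0,0]'
python3 -m crank '[3,1.4,-2.5,0,0, 3,1.4,-2.5,0,0, 3,1.4,-2.5,0,0, 3,1.4,-2.5,0,0, 3,1.4,-2.5,0,0, 3,1.2,-2.2,0,0, 3,0.8,-1.6,0,0, 3,0.2,-0.5,0,0]'
python3 -m crank '[3,0,0,0,0.06, 3,0,0,0,0.08, 3,0,0,0,0.09, 3,0,0,0,0.09, 3,0,0,0,0.09, 3,0,0,0,0.08, 3,0,0,0,0.06, 3,0,0,0,0.01]'
python3 - <<'E'
from fit import *
q=optics.get_image('scene');p=optics.get_image('top')
b=cv2.resize(q['color'][160:290,230:390],(800,600)[:2],interpolation=3)
cv2.imwrite('pics/g2.png',b[:,:,::-1])
E
```

```text
time_s: 7.7
position: [0.5005, -0.2747, 0.1058]
tool_rot: [[0.9, 0.437, -0.001], [0.437, -0.9, 0.0], [-0.0, -0.001, -1.0]]
ft_force: [-0.1, 0.8, -0.4]
grip_width: 0.0434
gripper_force: 81.2
time_s: 8.37
position: [0.5118, -0.0634, 0.1054]
tool_rot: [[0.9, 0.437, -0.002], [0.437, -0.9, 0.001], [-0.001, -0.002, -1.0]]
ft_force: [0.8, -0.2, -0.5]
grip_width: 0.043
gripper_force: 81.2
time_s: 9.03
position: [0.5208, 0.1286, 0.1053]
tool_rot: [[0.898, 0.439, -0.002], [0.439, -0.898, 0.001], [-0.002, -0.001, -1.0]]
ft_force: [-0.3, -0.1, -1.4]
grip_width: 0.0429
gripper_force: 81.3
time_s: 9.7
position: [0.5214, 0.1254, 0.1056]
tool_rot: [[0.994, -0.111, -0.002], [-0.111, -0.994, -0.0], [-0.002, 0.0, -1.0]]
ft_force: [-0.3, 0.4, -1.4]
grip_width: 0.0432
gripper_force: 81.1
```

View pics/g2.png

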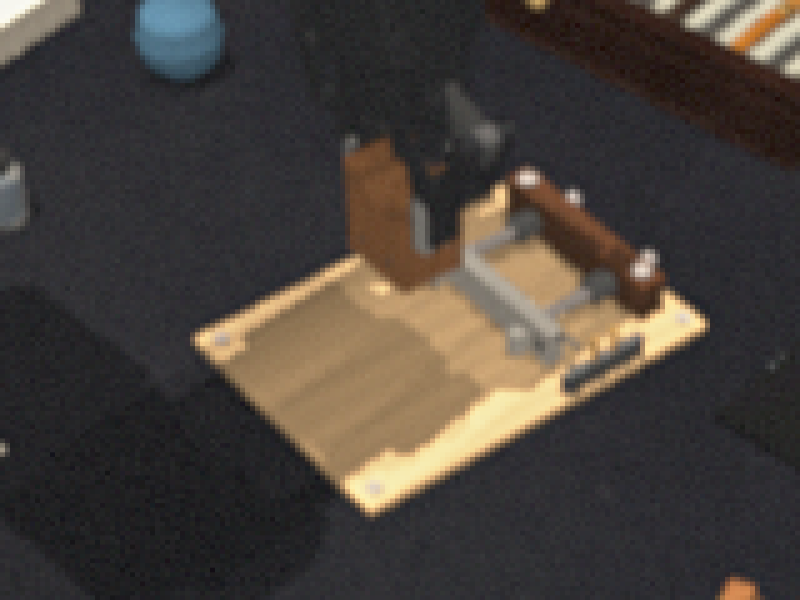

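The rest hangs upright in the gripper, with its bottom corners at (350,252), (403,290) and (462,256) in the crop. The fence's right front top corner is at about (552,335), which agrees with my projection of (548,337).

```bash
python3 - <<'E'
from fit import *
q=optics.get_image('scene');s=env.observe();t=np.array(s['position']);T=np.array(s['tool_rot']);print(t)
o=[((350,252),(-1,1,0)),((403,290),(-1,-1,0)),((462,256),(1,-1,0)),((346,152),(-1,1,.064))]
yaw=np.arctan2(T[1,0],T[0,0])
z=t[2]-.0275
g=lambda v:np.concatenate([proj(q,R(yaw)@[k[0]*.018,k[1]*.022,k[2]]+[v[0],v[1],z])[0]-(np.array(c)/[5,600/130]+[230,160]) for c,k in o])
r=least_squares(g,t[:2]);print('rest',r.x,'off',r.x-t[:2],r.fun.round(1))
J=np.array([.546,.119]);a=np.radians(-6.2)
for n,x in(('tcp',t[:2]),('rest',r.x)): print(n,'in jig',(R(a)[:2,:2].T@(x-J)).round(4))
E
```

```text
[0.52174679 0.12548106 0.10594987]
rest [0.52459915 0.12575731] off [0.00285237 0.00027625] [-0.2 -1.8  0.2  0.5  0.6  1.1 -0.6  0.1]
tcp in jig [-0.0248  0.0038]
rest in jig [-0.022   0.0044]
```

```bash
python3 -m crank '[3,0,0.2,0.5,0, 3,0,0.2,1,0, 3,0,0,1.2,0, 3,0,0,1.2,0, 3,0,0,1.2,0, 3,0,0,0.8,0, 3,0,0,0.5,0, 3,0,0,0.2,0]' 100
python3 -m crank '[3,0,0,0.1,0, 3,0,0,0.1,0, 3,0,0,0.1,0, 3,0,0,0.1,0, 3,0,0,0,0, 3,0,0,0,0, 3,0,0,0,0, 3,0,0,0,0]'
```

```text
time_s: 10.52
position: [0.5214, 0.1215, 0.0396]
tool_rot: [[0.994, -0.108, -0.001], [-0.108, -0.994, -0.0], [-0.001, 0.0, -1.0]]
ft_force: [0.3, -0.8, -0.4]
grip_width: 0.0428
gripper_force: 102.9
time_s: 11.18
position: [0.5217, 0.1216, 0.0364]
tool_rot: [[0.994, -0.108, 0.0], [-0.108, -0.994, -0.0], [0.0, -0.0, -1.0]]
ft_force: [0.0, 0.4, -0.6]
grip_width: 0.0427
gripper_force: 102.9
```

```bash
python3 -m crank '[3,0.3,0,0,0, 3,0.4,0,0,0, 3,0.4,0,0,0, 3,0.4,0,0,0, 3,0.3,0,0,0, 3,0.2,0,0,0, 3,0,0,0,0, 3,0,0,0,0]'
python3 -m crank '[3,0.1,0,0,0, 3,0.1,0,0,0, 3,0.1,0,0,0, 3,0.1,0,0,0, 3,0.1,0,0,0, 3,0.1,0,0,0, 3,0,0,0,0, 3,0,0,0,0]'
python3 -m crank '[3,0.1,0,0,0, 3,0.1,0,0,0, 3,0.1,0,0,0, 3,0.1,0,0,0, 3,0.1,0,0,0, 3,0,0,0,0, 3,0,0,0,0, 3,0,0,0,0]'
python3 - <<'E'
from fit import *
q=optics.get_image('scene')
b=cv2.resize(q['color'][180:255,280:380],(800,600),interpolation=3)
cv2.imwrite('pics/g3.png',b[:,:,::-1])
F=[]
print(env.observe()['ft_force'])
E
```

```text
time_s: 11.85
position: [0.5415, 0.1194, 0.0362]
tool_rot: [[0.994, -0.108, -0.0], [-0.108, -0.994, -0.0], [-0.0, 0.0, -1.0]]
ft_force: [-1.1, -0.1, -0.1]
grip_width: 0.0429
gripper_force: 102.9
time_s: 12.52
position: [0.5473, 0.1188, 0.0362]
tool_rot: [[0.994, -0.108, -0.001], [-0.108, -0.994, 0.0], [-0.001, 0.0, -1.0]]
ft_force: [-0.5, 0.2, -0.1]
grip_width: 0.0428
gripper_force: 103.0
time_s: 13.18
position: [0.5523, 0.1183, 0.0362]
tool_rot: [[0.994, -0.108, -0.0], [-0.108, -0.994, 0.0], [-0.0, 0.0, -1.0]]
ft_force: [-3.7, 0.4, -0.0]
grip_width: 0.0429
gripper_force: 103.1
[-3.35769656  0.00627111  0.68749865]
```

View pics/g3.png

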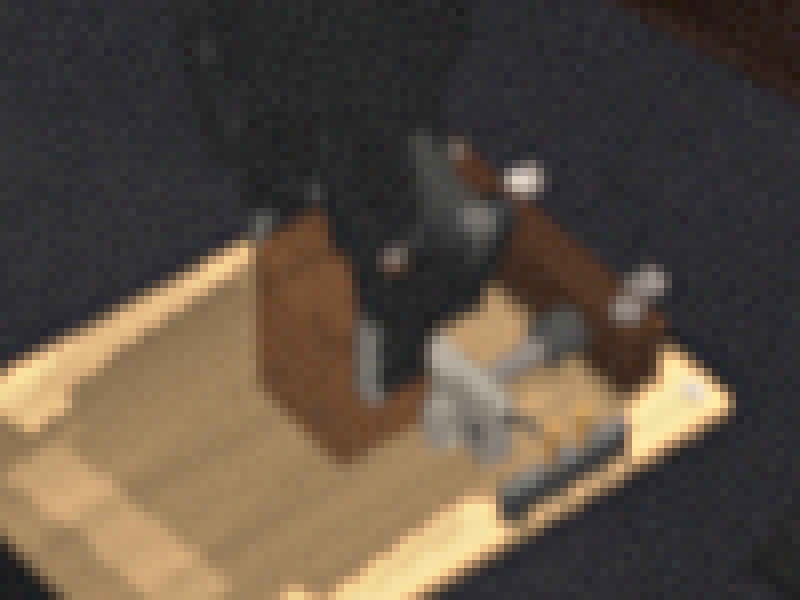

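The rest sits inside the right lug at (440,410), and the pointer tip at (540,432) is just short of the near pin at (553,430). The force of 3.5 N matches about 4 mm of travel, so I'll push about 10 mm more.

```bash
python3 -m crank '[3,0.1,0,0,0, 3,0.1,0,0,0, 3,0.1,0,0,0, 3,0.1,0,0,0, 3,0.1,0,0,0, 3,0.1,0,0,0, 3,0,0,0,0, 3,0,0,0,0]'
python3 -m crank '[3,0.1,0,0,0, 3,0.1,0,0,0, 3,0.1,0,0,0, 3,0.1,0,0,0, 3,0,0,0,0, 3,0,0,0,0, 3,0,0,0,0, 3,0,0,0,0]'
python3 - <<'E'
from fit import *
f=[]
for _ in range(4):
    q=optics.get_image('scene');f.append(env.observe()['ft_force'])
print(np.mean(f,0))
b=cv2.resize(q['color'][180:255,280:380],(800,600),interpolation=3)
cv2.imwrite('pics/g4.png',b[:,:,::-1])
a=np.radians(-6.2);w=lambda x,y,z:R(a)@[x,y,z]+[.546,.119,0]
for n,z in(('tip j14',.0),):
  pass
for c in('near_pin','far_pin','fence_pointer'):
    print(c,[(round(d['score'],2),((np.array(d['at'])*[640,480]-[280,180])*8).round()) for d in spotter.look_for(q,c)[:2]])
t=np.array(env.observe()['position']);print('tcp in jig',R(a)[:2,:2].T@(t[:2]-[.546,.119]),t[2])
E
```

```text
time_s: 13.9
position: [0.558, 0.1176, 0.0362]
tool_rot: [[0.994, -0.108, -0.001], [-0.108, -0.994, 0.0], [-0.001, 0.0, -1.0]]
ft_force: [-6.1, 0.2, 0.2]
grip_width: 0.0428
gripper_force: 103.2
time_s: 14.57
position: [0.5617, 0.1173, 0.0363]
tool_rot: [[0.994, -0.108, -0.002], [-0.108, -0.994, 0.0], [-0.002, 0.0, -1.0]]
ft_force: [-6.8, -0.1, 2.1]
grip_width: 0.0431
gripper_force: 103.4
[-7.31688625  1.10924101  2.49689264]
near_pin [(0.6, array([273., 434.])), (0.34, array([ 797., 1583.]))]
far_pin [(0.88, array([253., 455.]))]
fence_pointer [(0.48, array([490., 401.]))]
tcp in jig [ 1.57403573e-02 -2.27612405e-05] 0.036247028119418656
```

View pics/g4.png

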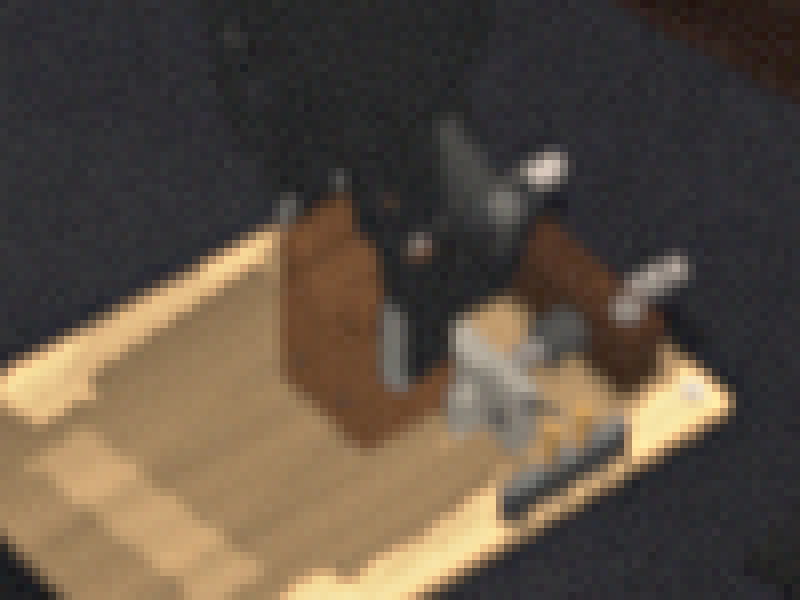

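The force of 7.3 N matches about 13.5 mm of travel, and the pointer tip at (565,412) lies between the pins at (553,430) and (582,415). The rest is upright, with the fingers clear of the fence. I'll hold for over a second, then hand in.

```bash
python3 -m crank '[3,0,0,0,0, 3,0,0,0,0, 3,0,0,0,0, 3,0,0,0,0, 3,0,0,0,0, 3,0,0,0,0, 3,0,0,0,0, 3,0,0,0,0]'
python3 -m crank '[3,0,0,0,0, 3,0,0,0,0, 3,0,0,0,0, 3,0,0,0,0, 3,0,0,0,0, 3,0,0,0,0, 3,0,0,0,0, 3,0,0,0,0]'
python3 -c "from rig import env; print(env.close_job())"
```

```text
time_s: 15.58
position: [0.5617, 0.1173, 0.0363]
tool_rot: [[0.994, -0.108, -0.002], [-0.108, -0.994, 0.0], [-0.002, 0.0, -1.0]]
ft_force: [-7.5, 1.1, 2.1]
grip_width: 0.0431
gripper_force: 103.4
time_s: 16.25
position: [0.5617, 0.1173, 0.0362]
tool_rot: [[0.994, -0.108, -0.002], [-0.108, -0.994, 0.0], [-0.002, 0.0, -1.0]]
ft_force: [-8.2, 0.9, 1.9]
grip_width: 0.0431
gripper_force: 103.4
the job is handed in; nothing more can be done
None
```

The job is handed in: the tall rest is held upright against the fence, pressing at about 7.5 N (an estimated 13–14 mm of travel) with the pointer between the two pins; the hand-in call gave no verdict.

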